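# Shut the marked air valve under the sliding cover

## Robot

A 6-joint arm with a two-finger parallel gripper is mounted at the origin on a cart in front of the work surface, level with it; the furniture and walls round the work are solid. World frame = base frame: x ahead of the robot, y to its left, z up, the work surface at z = 0. Lengths are in mm, angles in rad, forces in N, time in s.
With the tool pointing down it reaches from about 350 to 775 mm from the base axis. Payload 7.3 kg.
Tool frame: the origin (TCP) lies between the finger pads; the fingertips stand 22 mm ahead of it and the grasp point (between the pads) lies 3 mm ahead of it; z points along the fingers, x is the direction in which the jaws open and shut, and the axes are right-handed (so a half turn about z gives the same grasp; the last joint's range is limited). The gripper opens to 92 mm and grips with 3 to 60 N. Pads are 19 mm wide; open, the fingers measure 130 mm over their backs; the gripper's body (75 mm by 190 mm) begins 47 mm behind the grasp point.
Start: joints at [0.989, 0.342, 1.524, -0, 1.275, -0.146], TCP at [221.609, 475.954, 248.741] pointing down, gripper open.
Joint ranges: [-2.53, 2.53], [-0.77, 2.02], [0.04, 2.7], [-1, 4.14], [0.28, 2.66], [-3.11, 3.11]. Speed limits (rad/s): [2.57, 2.57, 3.14, 3.14, 3.14, 3.14].

## Interface

Orientations are given as [roll, pitch, yaw] about the fixed x, y, z axes, in that order (R = Rz(yaw) Ry(pitch) Rx(roll)).
In Python, from plant import * gives the robot as it stands. The module is installed in compiled form; this text tells all that it offers.
- The arm moves only by the shell command python3 -m handwheel 'ROWS' [OPENING]. ROWS is a JSON object of lists of equal length, an entry for each row: "translation": the shift along the world's x, y, z in units of 15 cm (1.0 is 15 cm), a list of three; "twist": the turn about the world's z in units of 90 degrees (1.0 is 90 degrees). In form: {"translation": [[tx, ty, tz], ...], "twist": [twist, ...]}. A call has exactly 8 rows; each row shifts and turns the pose as measured when the row begins; what a row does not reach is not made up. A row lasts 1/8 s, in which the tool goes at most 62.5 mm and 10.7 degrees, less where a joint would pass 70% of its speed; a pose out of reach is approached as far as the arm can. A call with a number of a shift or a turn outside -1 to 1 is refused whole. A call with a gripper value outside its range is refused whole. OPENING is the closure in counts, from 0 (fully open) to 255 (shut), set as the call begins (- or left out, the last holds). The fingers move at their own pace and stop on an object; the grip force is fixed at half the most. Time passes only in rows, so rows that do not move let the fingers close, or fill a call up. It gives the time, the measured TCP pose, the force and the opening at its end, in the units of the state.
- get_obs(): the state, without advancing time (a new reading comes with each control period).
- capture(name): name is "scene" or "top"; returns a dict with "img" (420x560x3 uint8, red, green, blue), "vertical_fov" (degrees; the focal length in pixels is half the picture's height over the tangent of half this angle, whatever the lens; pixels are square), "cx", "cy" (the principal point, pixels), "world_from_camera" (4x4, takes a point from camera to world coordinates). Camera axes: x right, y up, looking along -z (the intrinsics and any distortion apply to the point x, -y, -z); pixel columns grow to the right and rows downward; lengths in mm; the calibration is good to about 2 mm. A picture is of the moment at which its call begins. There is no depth.
- close_job(): hands the job in, once; it reports no verdict.
Trained networks look in the newest picture that a camera, given by its name, has taken for a name from the list of things; names that differ only in an ending like _2 or _b are one class to them, and where a whole thing is asked for, a point or a joint stands for the part that bears it (a point fixed in the world has none). Each returns a list of dicts, best first, with "score" (0 to 1); they miss things now and then, are a little off and sometimes report something else, mostly with a low value. They report only what shows in the picture. A call takes as long as a camera call. They do not tell look-alikes from the thing itself.
- search_frame(camera, label): "position" ([x, y, z] in mm, in the coordinates of the camera as it stood for that picture, good to about 4 mm: the middle of the surface that is visible of it).
- spot_point(camera, label): "position" ([x, y, z] in mm, in the coordinates of the camera as it stood for that picture, good to about 4 mm: a listed point, or the origin of a listed thing).
The state is a dict: "time": time; "joint_positions": joint angles; "dq": joint speeds; "tau": joint torques, N m; "tool_pos": TCP position; "tcp_rot": TCP orientation; "contact_force": force on the tool from outside, world axes, zero at the start; "moment": the same for the moment, N m; "grip_width": finger opening in mm.
Only numpy, scipy, OpenCV 4.12 (cv2) and the standard library are available. Lean on these libraries where they do the work, as an engineer would, in place of code of your own. Each camera call takes 0.05 s, during which the arm holds its last target.

## Task

Shut off the air to the test fixture: push the blue cover of the grey valve box along its guides to the stop, so that the well lies open, then push the marked red valve handle clockwise, a quarter turn, until it is fully shut across its pipe. Do it by pushing only: do not lift the cover, leave the black handle as it is, and do not disturb the things standing round the box. Leave the cover open.

Things in the scene. Friction and masses are not known exactly. Their poses are not given: they have to be found in the camera images.
- valve_box: Grey air valve box fixed to the bench, 223 mm long (its x), 226 mm wide (y), z up; origin on the bench under its middle, top at z 62 mm. Its +x is the way the cover opens (roughly to the robot's right): an open well at -x, a flat deck for parking the cover at +x. Along both sides, y = +-107 to 113 mm, guides rise to z 73 mm. Two hose couplings stick out 22 mm from its -x end, at z 26 mm.
- well (a point): Middle of the well at the level of the box's top; axes as the box's. The well is 92 mm long (x) and 194 mm wide (y) inside, its floor 56 mm lower.
- stop (a point): Middle of the inner face of the stop bar across the +x end of the deck, at the level of the deck (z 62 mm); 112 mm along +x from the box's origin. The bar is 11 mm high, 6 mm thick.
- cover: Blue cover plate, loose, about 0.3 kg, 108 mm (its x) by 208 mm, 10 mm thick, lying between the guides over the well. Origin at the centre of its underside, axes as the box's. Shut, its origin is at x = -51 to -46 mm in the box; against the stop bar at x = +58 mm, so it slides about 105 mm, with a push of a few newtons.
- cover_lip (a point): Middle of the outer (-x) face of the cover's upstanding lip, the face to push on, 18 mm above the cover's underside. The lip stands on the -x edge of the cover, 8 mm thick (x), 110 mm wide (y), its top 26 mm above the underside (88 mm above the bench).
- red_handle (a joint): The marked handle, red with a white band: a quarter-turn valve handle, a bar 10 mm wide and 16 mm tall that reaches from its pivot to 52 mm out. 0 = open, bar along the box's +x; 1.57 = shut, bar along the box's -y (clockwise seen from above), at a hard stop. It stays where it is left and turns with about 0.1 N m. It starts between 0 and 0.2.
- red_pivot (a point): On the turning axis of the red handle, at half the height of its bar (46 mm above the bench).
- red_tip (a point): Middle of the free end of the red bar, 52 mm from its pivot, 46 mm above the bench. The bar's top is 54 mm and its underside 38 mm above the bench; under it only a pipe up to 35 mm.
- black_handle (a joint): The other handle, plain black, to be left open: a quarter-turn valve handle, a bar 10 mm wide and 16 mm tall that reaches from its pivot to 52 mm out. Values as for the red one. Either handle may be at either place in the well; the two pivots are 80 mm apart along the box's y (x = -70 mm; y = 45 and -35 mm in the box).
- black_pivot (a point): The same point on the black handle's axis.
- black_tip (a point): The same point at the end of the black bar.
- cell_0: Bystander beside the box: green battery cell standing upright, 18 mm diameter, 66 mm high. Origin at the centre of its underside.
- glue_pot: Bystander beside the box: brown pot with white cap, 36 mm diameter, 60 mm high. Origin at the centre of its underside.
- heat_sink: Bystander beside the box: finned metal heat sink, 50 x 50 x 21 mm. Origin at the centre of its underside.
- dongle: Bystander beside the box: black memory stick, 56 x 18 x 11 mm. Origin at the centre of its underside.
There are look-alikes about, which are no part of the job. Several things have the shape of the cover; the one meant has the colours described above.

How it is judged:
By the outcome, as a careful person would: the job done as asked, in the order asked, and still so for the second after the job is handed in, with the robot touching nothing.
It also fails if it takes over 48 s, if anything falls off the work surface, if the arm or the gripper's body presses on something with over 40 N, if the wrist force passes 120 N, or if a joint passes its speed limit or range.

## Working session

There is one attempt and no reset: what is moved stays moved. The work goes in short steps, Python scripts to look and compute and a shell command to move; the robot and the scene stay as the last step left them, time stands still between calls to the robot, and variables do not carry over. Pictures are saved under pics/ and viewed, and the job is handed in when it is done.

```bash
mkdir -p pics; cat > h.py <<'E'
from plant import *
import numpy as np, cv2
def snap(cam,name):
    c=capture(cam); cv2.imwrite('pics/'+name+'.png',c['img'][:,:,::-1]); return c
def w(c,p):
    return (np.array(c['world_from_camera'])@np.r_[p,1])[:3]
def pix(c,p):
    q=np.linalg.inv(np.array(c['world_from_camera']))@np.r_[p,1]
    f=210/np.tan(np.radians(c['vertical_fov'])/2)
    return c['cx']+f*q[0]/-q[2], c['cy']-f*q[1]/-q[2]
def ray(c,u,v,z):
    T=np.array(c['world_from_camera']);f=210/np.tan(np.radians(c['vertical_fov'])/2)
    d=T[:3,:3]@np.array([(u-c['cx'])/f,-(v-c['cy'])/f,-1]);o=T[:3,3]
    return o+d*(z-o[2])/d[2]
E
python3 - <<'E'
from h import *
np.set_printoptions(precision=1,suppress=True)
for cam in ('scene','top'):
    c=snap(cam,cam+'0'); print(cam,{k:v for k,v in c.items() if k not in('img',)})
    for l in ['valve_box','well','stop','cover','cover_lip','cell_0','glue_pot','heat_sink','dongle','red_pivot','red_tip']:
        for d in spot_point(cam,l)[:4]:
            p=w(c,d['position']); print(l,round(d['score'],2),p,np.array(pix(c,p)))
print(get_obs())
E
```

```text
scene {'vertical_fov': 44.52687805678582, 'cx': 275.82422660629084, 'cy': 206.92796254518726, 'world_from_camera': array([[  -0.9,    0.2,   -0.4,  -39.2],
       [  -0.5,   -0.4,    0.8, 1059.6],
       [  -0. ,    0.9,    0.5,  655.3],
       [   0. ,    0. ,    0. ,    1. ]])}
stop 0.73 [ 537.5 -111.8   65.1] [289.3 178. ]
stop 0.5 [407.7 141.    5.3] [290.4 251.1]
stop 0.5 [477.8 175.9  -0.3] [257.2 252.7]
cover 0.84 [256.2 279.8  -0.8] [327.  305.3]
cover 0.57 [518.5  48.1  60.8] [267.8 204. ]
cover_lip 0.75 [289.7 317.6  20.9] [304.3 302.2]
cover_lip 0.62 [512.1  99.9  77.3] [259.9 207.2]
glue_pot 0.63 [409.1 143.9   5. ] [289.3 251.7]
heat_sink 0.52 [681.8 -44.1  -0.3] [233.3 197.8]
dongle 0.49 [476.8 169.9  -0.4] [258.8 251.7]
top {'vertical_fov': 53.94338172548492, 'cx': 281.12547975551024, 'cy': 205.1040081719322, 'world_from_camera': array([[  -0. ,    1. ,   -0.2,  328.9],
       [  -1. ,   -0. ,   -0. ,   65.4],
       [  -0. ,    0.2,    1. , 1004.2],
       [   0. ,    0. ,    0. ,    1. ]])}
valve_box 0.69 [523.7   0.7  -3. ] [313.8 191.8]
stop 0.6 [ 542.1 -114.5   61
[... 389 characters left out ...]
_pot 0.6 [682.7 -39.4  -0.2] [327.4 129.7]
glue_pot 0.52 [415.  136.9   3.2] [259.6 236.8]
glue_pot 0.46 [524.5  43.5  63. ] [297.  186.6]
heat_sink 0.87 [682.2 -41.3  -1.5] [328.2 130. ]
heat_sink 0.44 [525.4   0.   -1.2] [314.1 191.1]
dongle 0.68 [477.6 170.1   3.1] [245.7 211.7]
dongle 0.33 [590.9 140.1   0.3] [257.3 166.8]
{'time': 1.2, 'joint_positions': array([ 1. ,  0.3,  1.5,  0. ,  1.3, -0.1]), 'dq': array([-0.,  0.,  0., -0., -0., -0.]), 'tau': array([ -0. , -43.1, -24.4,   0.1,   0. ,   0. ]), 'tool_pos': array([221.6, 475.9, 248.7]), 'tcp_rot': array([-3.1, -0. ,  1.1]), 'contact_force': array([-0.1, -0.1, -0.5]), 'moment': array([-0., -0., -0.]), 'grip_width': 92.03949751704565}
```

```bash
python3 - <<'E'
import cv2
a=cv2.imread('pics/top0.png');b=cv2.imread('pics/scene0.png')
cv2.imwrite('pics/top0c.png',cv2.resize(a[80:340,150:430],None,fx=2.3,fy=2.3,interpolation=2))
cv2.imwrite('pics/scene0c.png',cv2.resize(b[130:350,150:420],None,fx=2.7,fy=2.7,interpolation=2))
E
```

```text
(no output)
```

View pics/top0c.png

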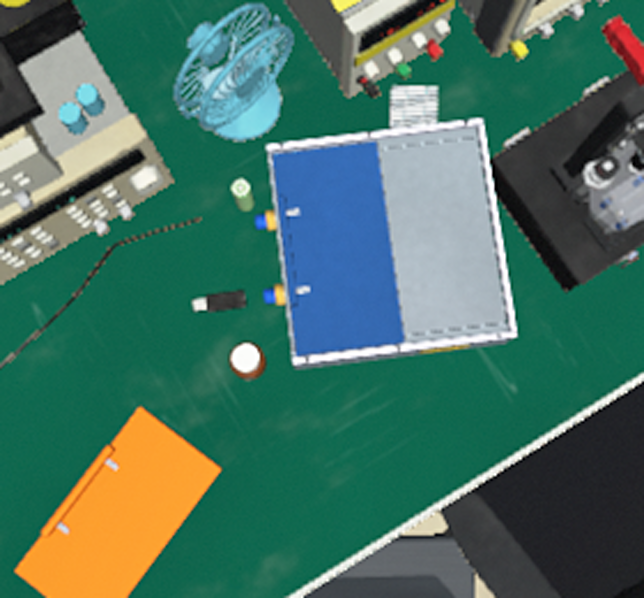

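View pics/scene0c.png

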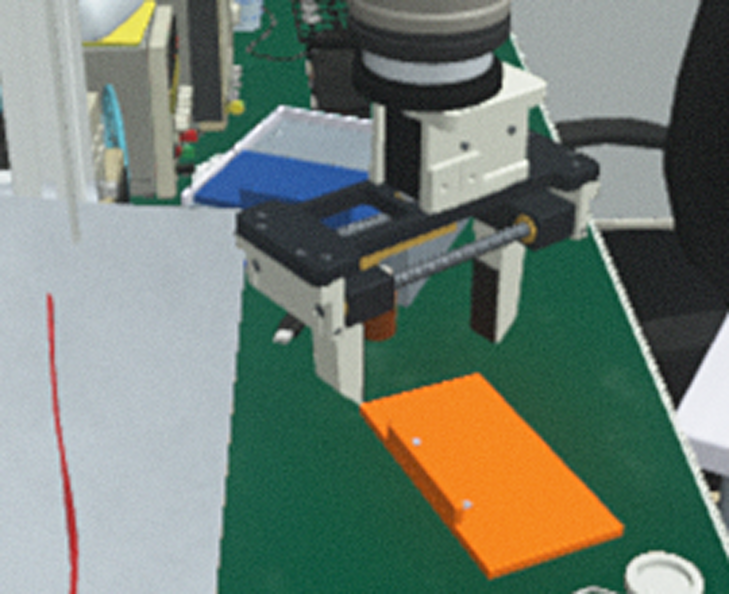

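```bash
cat >> h.py <<'E'
def bx(B,x,y,z=0):
    X,Y,t=B;c,s=np.cos(t),np.sin(t);return np.array([X+c*x-s*y,Y+s*x+c*y,z])
E
python3 - <<'E'
from h import *
from scipy.optimize import least_squares
np.set_printoptions(precision=2,suppress=True)
c=capture('top');img=c['img']
px=np.array([[268,147],[482,120],[516,336],[297,365]])/2.3+[150,80]
for p in px: print(ray(c,*p,73))
loc=[(-111.5,113),(111.5,113),(111.5,-113),(-111.5,-113)]
# image: left = +y world = box -x ; top = far(world +x)= box +y
f=lambda B:np.concatenate([np.array(pix(c,bx(B,x,y,73)))-p for (x,y),p in zip(loc,px)])
r=least_squares(f,[524,0,-1.5]);print(r.x,r.fun)
B=r.x
b=img[:,:,2].astype(int)-img[:,:,0]
m=((b>80)&(img[:,:,2]>120)).astype(np.uint8)
n,l,s,ce=cv2.connectedComponentsWithStats(m);k=1+s[1:,4].argmax();print(s[k])
q=cv2.minAreaRect(np.argwhere(l==k)[:,::-1].astype(np.float32));bp=cv2.boxPoints(q)
for p in bp:
    P=ray(c,*p,72);d=P[:2]-B[:2];ct,st=np.cos(B[2]),np.sin(B[2]);print(P,'box',ct*d[0]+st*d[1],-st*d[0]+ct*d[1])
o=cv2.resize(img[:,:,::-1],None,fx=1,fy=1).copy()
Z=4;o=cv2.resize(o[110:260,240:400],None,fx=Z,fy=Z,interpolation=2)
def mark(x,y,z,col):
    u,v=pix(c,bx(B,x,y,z));cv2.circle(o,(int((u-240+.5)*Z),int((v-110+.5)*Z)),4,col,1)
for x,y in loc: mark(x,y,73,(0,0,255))
for y in (-55,55): mark(-103,y,88,(0,255,255)); mark(-95,y,88,(0,255,255))
mark(112,0,62,(0,255,0))
for y in(-35,45): mark(-133.5,y,26,(255,0,255))
cv2.imwrite('pics/fit0.png',o)
E
```

```text
[626.54 112.16  73.  ]
[ 648.41 -106.61   73.  ]
[ 426.57 -127.84   73.  ]
[403.63  87.74  73.  ]
[526.43  -8.62  -1.47] [-0.74 -0.33  0.53 -0.77  1.49  0.45 -1.3   0.49]
[ 269  142   56   93 4011]
[619.23 109.7   72.  ] box -108.18851922095024 104.45004139590708
[630.38   1.46  72.  ] box 0.630125393430987 104.43778906796675
[424.14 -16.51  72.  ] box -2.645117304625969 -102.55458088270879
[413.37  88.    72.  ] box -107.70709338695843 -102.55154662446566
```

View pics/fit0.png

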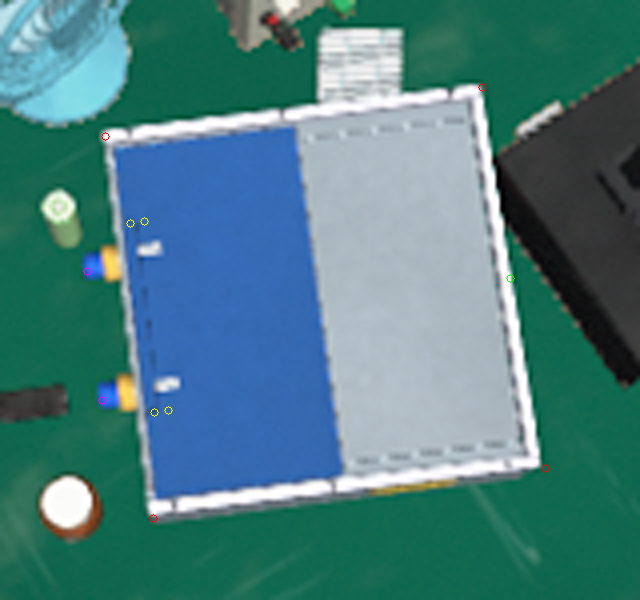

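Look-alikes: the orange plate at top-picture pixel (204,306) and the blue plate on the grey box at (297,187). The blue one on the box fits, being the right colour and lying between the guides, and the enlarged crop confirms it. Box: origin about (526,-2), yaw -1.471. The lip face is at about (515,99).

```bash
python3 -c "
from plant import *;print(get_obs()['tcp_rot'],get_obs()['time'])"
python3 -m handwheel '{"translation":[[0.24,-0.28,0],[0.24,-0.28,0],[0.24,-0.28,0],[0.24,-0.28,0],[0.24,-0.28,0],[0.24,-0.28,0],[0.24,-0.28,0],[0.2,-0.2,0]],"twist":[-0.11,-0.11,-0.11,-0.11,-0.11,-0.09,0,0]}' 255
```

```text
[-3.14158792e+00 -1.39097649e-04  1.13498289e+00] 1.25
time: 2.25
tool_pos: [509.3, 143.4, 249.6]
tcp_rot: [-3.14, -0.004, 0.102]
contact_force: [0.5, 0.6, 0.0]
grip_width: 16.9
```

```bash
python3 -m handwheel '{"translation":[[0.02,-0.05,-0.2],[0,-0.03,-0.2],[0,0,-0.2],[0,0,-0.2],[0,0,-0.15],[0,0,-0.06],[0,0,0],[0,0,0]],"twist":[0,0,0,0,0,0,0,0]}' 255
python3 - <<'E'
from h import *
o=get_obs();print(o['tool_pos'],o['grip_width'])
c=snap('top','t1');s=snap('scene','s1')
cv2.imwrite('pics/t1c.png',cv2.resize(c['img'][110:260,230:400,::-1],None,fx=3.5,fy=3.5,interpolation=2))
cv2.imwrite('pics/s1c.png',cv2.resize(s['img'][130:300,180:380,::-1],None,fx=3.5,fy=3.5,interpolation=2))
E
```

```text
time: 3.25
tool_pos: [516.2, 127.4, 95.1]
tcp_rot: [-3.141, -0.01, 0.096]
contact_force: [-0.1, 0.5, -0.1]
grip_width: 0.4
[516.18020281 127.3518542   95.14203274] 0.3726133396668392
```

View pics/t1c.png

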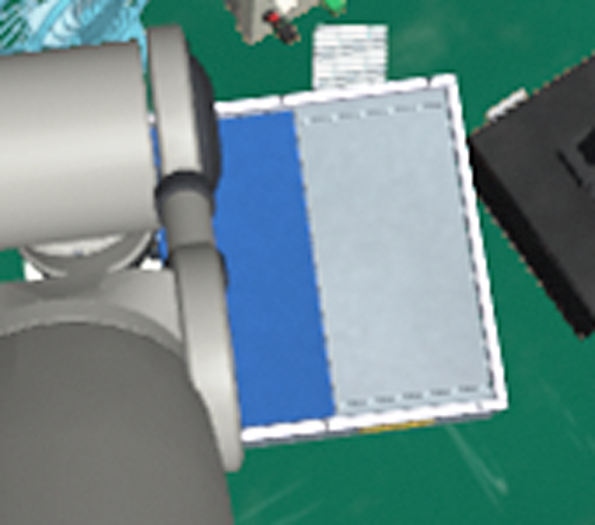

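View pics/s1c.png

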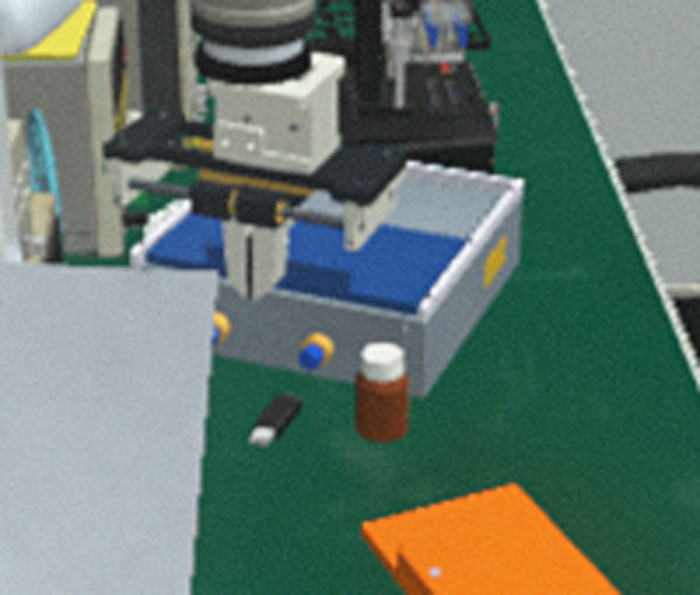

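The fingers stand at the lip's outer face, tip about z 73, clear of the pot and couplings. The scene crop shows them centred on the box end. Next I push.

```bash
python3 -m handwheel '{"translation":[[0.006,-0.08,0.005],[0.006,-0.08,0.005],[0.008,-0.08,0],[0.008,-0.08,0],[0.008,-0.08,0],[0.008,-0.08,0],[0.008,-0.08,0],[0.008,-0.08,0]],"twist":[0,0,0,0,0,0,0,0]}'
```

```text
time: 4.35
tool_pos: [525.9, 25.3, 97.9]
tcp_rot: [-3.14, -0.012, 0.096]
contact_force: [-0.2, 2.4, 0.9]
grip_width: 0.2
```

```bash
python3 -m handwheel '{"translation":[[0.005,-0.05,0],[0.004,-0.04,0],[0.003,-0.03,0],[0.002,-0.02,0],[0.001,-0.015,0],[0.001,-0.015,0],[0,-0.01,0],[0,-0.01,0]],"twist":[0,0,0,0,0,0,0,0]}'
```

```text
time: 5.35
tool_pos: [527.6, 5.9, 98.1]
tcp_rot: [-3.122, -0.012, 0.094]
contact_force: [1.4, 8.5, -0.2]
grip_width: 0.2
```

```bash
python3 -m handwheel '{"translation":[[0,-0.02,0],[0,-0.02,0],[0,-0.02,0],[0,-0.02,0],[0,-0.02,0],[0,-0.02,0],[0,-0.02,0],[0,-0.02,0]],"twist":[0,0,0,0,0,0,0,0]}'
```

```text
time: 6.35
tool_pos: [527.6, 5.3, 98.7]
tcp_rot: [-3.086, -0.016, 0.094]
contact_force: [1.4, 15.5, 0.4]
grip_width: 0.1
```

Cover stalled at 15 N, so it is on the stop. I back off and go up and away to look.

```bash
python3 -m handwheel '{"translation":[[-0.01,0.12,0],[0,0.05,0.2],[0,0.1,0.4],[0,0.3,0.25],[-0.15,0.38,0],[-0.15,0.38,0],[-0.15,0.38,0],[0,0,0]],"twist":[0,0,0,0,0,0,0,0]}'
python3 - <<'E'
from h import *
np.set_printoptions(precision=1,suppress=True)
B=(525.8,-2.2,-1.471)
def inb(P):
    d=P[:2]-np.array(B[:2]);c,s=np.cos(B[2]),np.sin(B[2]);return np.array([c*d[0]+s*d[1],-s*d[0]+c*d[1],P[2]])
for cam in('top','scene'):
    c=snap(cam,cam+'2')
    for l in ['valve_box','well','stop','cover','cover_lip','red_pivot','red_tip','black_pivot','black_tip']:
        for d in spot_point(cam,l)[:2]:
            p=w(c,d['position']);print(cam,l,round(d['score'],2),p,inb(p),np.array(pix(c,p)))
    if cam=='top':cv2.imwrite('pics/t2c.png',cv2.resize(c['img'][120:250,240:400,::-1],None,fx=4.5,fy=4.5,interpolation=2))
    else: cv2.imwrite('pics/s2c.png',cv2.resize(c['img'][130:300,180:380,::-1],None,fx=3.5,fy=3.5,interpolation=2))
E
```

```text
time: 7.35
tool_pos: [455.3, 270.3, 231.0]
tcp_rot: [-3.089, -0.021, 0.095]
contact_force: [0.2, 0.0, 0.3]
grip_width: 0.3
top valve_box 0.83 [522.9   1.8   0. ] [-4.2 -2.5  0. ] [313.5 192. ]
top well 0.57 [524.8  51.7  64.5] [-53.7   4.4  64.5] [293.5 186.4]
top stop 0.94 [ 539.4 -114.7   61.8] [113.3   2.3  61.8] [364.8 178.6]
top cover 0.94 [536.8 -56.7  62.7] [55.3  5.5 62.7] [339.9 180.3]
top cover 0.64 [253.2 273.9   2.6] [-301.9 -243.7    2.6] [203.  306.4]
top cover_lip 0.91 [528.9  -1.   80.5] [-0.9  3.2 80.5] [316.6 182.6]
top red_pivot 0.85 [482.9  66.9  47.1] [-73.  -35.8  47.1] [287.5 205.6]
top red_tip 0.68 [490.4  18.8  47.8] [-24.4 -33.2  47.8] [307.9 201.9]
top red_tip 0.35 [591.4 144.   -2.1] [-139.    79.8   -2.1] [255.8 166.9]
top black_pivot 0.64 [567.9  75.7  50. ] [-73.3  49.6  50. ] [282.9 170.2]
top black_tip 0.45 [570.8  21.2  44.3] [-18.8  47.1  44.3] [305.7 169. ]
scene valve_box 0.71 [527.4  -1.8  -0.9] [-0.3  1.6 -0.9] [274.  216.3]
scene well 0.92 [521.2  54.3  61.2] [-56.6   1.   61.2] [265.7 204.7]
scene stop 0.94 [ 535.7 -114.2   67. ] [112.4  -1.3  67. ] [290.3 177.2]
scene cover 0.9 [259.1 279.9   1.2] [-307.2 -237.3    1.2] [325.7 304.1]
scene cover 0.74 [529.8 -56.8  59.2] [54.7 -1.4 59.2] [282.7 188. ]
scene cover_lip 0.73 [289.1 318.4  20.9] [-342.6 -203.6   20.9] [304.4 302.5]
scene cover_lip 0.48 [526.1   2.8   0.6] [-4.9  0.8  0.6] [273.6 216.7]
scene red_pivot 0.63 [483.9  68.   47.5] [-74.1 -34.7  47.5] [276.2 215.1]
scene red_tip 0.63 [488.   15.9  42.8] [-21.8 -35.8  42.8] [284.3 207.7]
scene black_pivot 0.41 [559.9  75.4  52.1] [-73.8  41.6  52.1] [248.3 208. ]
scene black_pivot 0.16 [ 535.5 -113.5   67.6] [111.7  -1.5  67.6] [290.3 177.1]
scene black_tip 0.46 [567.   21.   47.9] [-19.   43.3  47.9] [256.6 200.3]
```

View pics/t2c.png

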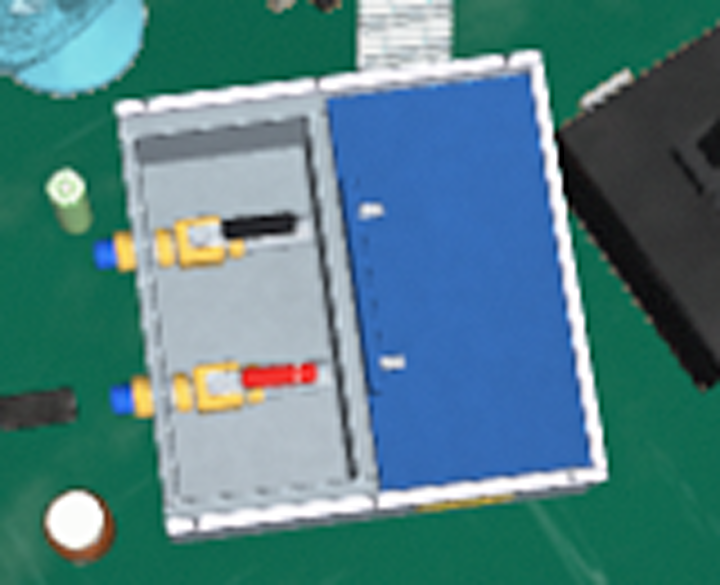

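View pics/s2c.png

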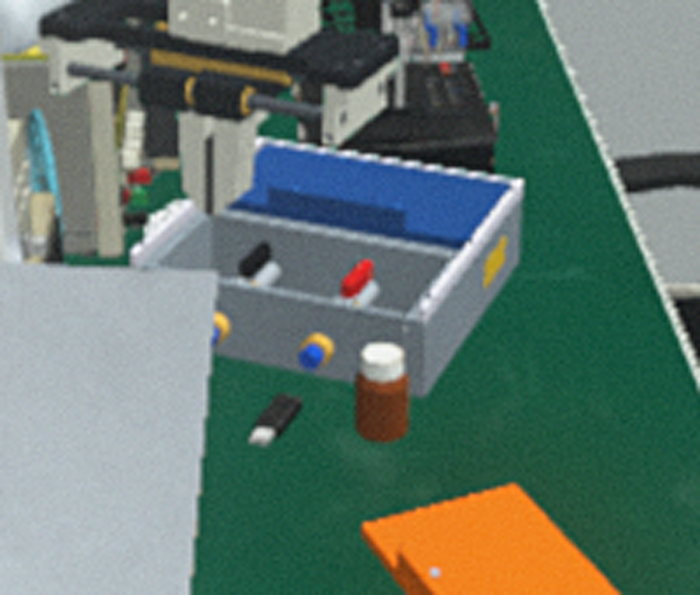

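Cover is parked on the stop (lip at about crop (385,290)). The red handle with the white band lies in the near place, tip at top pixel (308,202); the black handle is at the far place, tip (306,169). Next I go over the gap between the bars, to world (527,33).

```bash
python3 -m handwheel '{"translation":[[0.096,-0.316,0],[0.096,-0.316,0],[0.096,-0.316,0],[0.096,-0.316,-0.1],[0.096,-0.316,-0.2],[0,0,-0.2],[0,0,0],[0,0,0]],"twist":[0,0,0,0,0,0,0,0]}'
```

```text
time: 9.35
tool_pos: [532.2, 23.2, 156.1]
tcp_rot: [-3.09, -0.027, 0.092]
contact_force: [-0.0, -0.1, -0.4]
grip_width: 0.1
```

```bash
python3 -m handwheel '{"translation":[[-0.035,0.065,0],[0,0,-0.1],[0,0,-0.1],[0,0,-0.1],[0,0,-0.1],[0,0,-0.05],[0,0,0],[0,0,0]],"twist":[0,0,0,0,0,0,0,0]}'
```

```text
time: 10.35
tool_pos: [527.1, 37.5, 88.3]
tcp_rot: [-3.091, -0.033, 0.099]
contact_force: [-0.4, -0.1, -0.1]
grip_width: 0.5
```

```bash
python3 -m handwheel '{"translation":[[0,-0.025,0],[0,0,-0.05],[0,0,-0.05],[0,0,-0.05],[0,0,-0.01],[0,0,0],[0,0,0],[0,0,0]],"twist":[0,0,0,0,0,0,0,0]}'
python3 - <<'E'
from h import *
print(get_obs()['tool_pos'])
c=snap('scene','s3')
cv2.imwrite('pics/s3c.png',cv2.resize(c['img'][150:260,210:350,::-1],None,fx=5,fy=5,interpolation=2))
E
```

```text
time: 11.35
tool_pos: [527.7, 33.4, 63.5]
tcp_rot: [-3.092, -0.035, 0.099]
contact_force: [-0.9, -0.4, 0.4]
grip_width: 0.3
[527.6872623   33.37062983  63.45365458]
```

View pics/s3c.png

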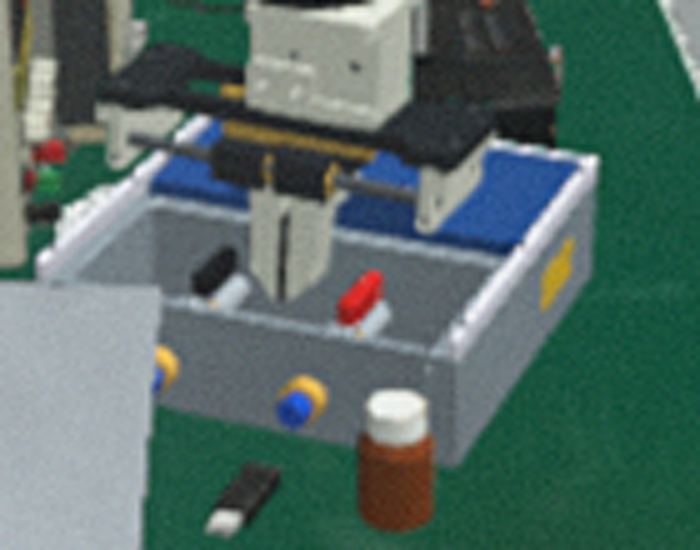

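The closed fingers stand in the gap between the black bar (crop (215,270)) and the red bar ((360,295)), clear of both. I push towards -y.

```bash
python3 -m handwheel '{"translation":[[-0.043,-0.004,0],[-0.043,-0.004,0],[-0.043,-0.004,0],[-0.043,-0.004,0],[-0.043,-0.004,0],[-0.043,-0.004,0],[-0.043,-0.004,0],[0,0,0]],"twist":[0,0,0,0,0,0,0,0]}'
```

```text
time: 12.4
tool_pos: [483.1, 28.6, 65.7]
tcp_rot: [-3.093, -0.045, 0.098]
contact_force: [1.2, 0.1, 2.1]
grip_width: 0.7
```

```bash
python3 -m handwheel '{"translation":[[-0.039,0.013,-0.005],[-0.039,0.013,-0.003],[-0.039,0.013,-0.003],[-0.036,0.013,-0.002],[-0.002,0.02,0],[-0.002,0.02,0],[-0.002,0.02,0],[-0.002,0.02,0]],"twist":[0,0,0,0,0,0,0,0]}'
```

```text
time: 13.4
tool_pos: [454.7, 46.7, 62.6]
tcp_rot: [-3.098, -0.038, 0.102]
contact_force: [-2.2, -31.7, 4.5]
grip_width: 0.4
```

```bash
python3 - <<'E'
from h import *
c=snap('scene','s4')
cv2.imwrite('pics/s4c.png',cv2.resize(c['img'][150:260,210:350,::-1],None,fx=5,fy=5,interpolation=2))
E
```

```text
(no output)
```

View pics/s4c.png

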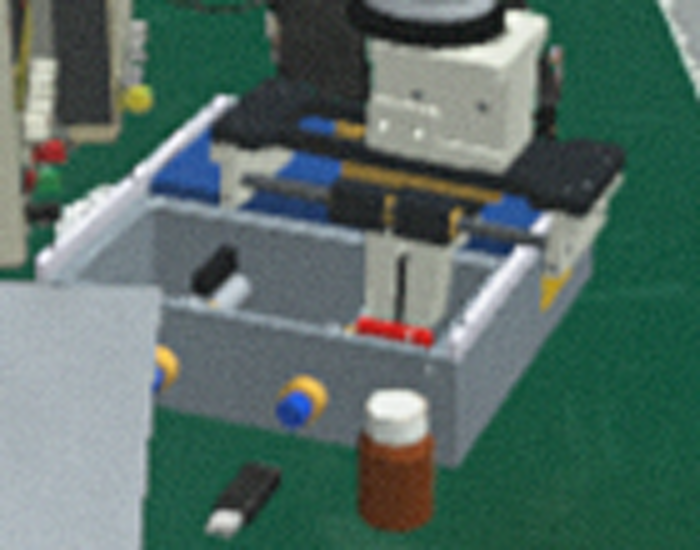

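The bar lies across the pipe and the force rose to 32 N, so it is at the hard stop. I back off straight away, then up and out.

```bash
python3 -m handwheel '{"translation":[[0.007,-0.07,0],[0,0,0.15],[0,0,0.35],[0,0,0.4],[0,0.1,0.3],[-0.1,0.38,0],[-0.05,0.38,0],[0,0.38,0]],"twist":[0,0,0,0,0,0,0,0]}'
python3 - <<'E'
from h import *
np.set_printoptions(precision=1,suppress=True)
c=snap('top','t5')
for l in ['cover','red_pivot','red_tip','black_pivot','black_tip','cell_0','glue_pot','heat_sink','dongle','stop']:
    for d in spot_point('top',l)[:1]: print(l,round(d['score'],2),w(c,d['position']))
cv2.imwrite('pics/t5c.png',cv2.resize(c['img'][120:250,240:400,::-1],None,fx=4.5,fy=4.5,interpolation=2))
print(get_obs()['contact_force'],get_obs()['tool_pos'])
E
```

```text
time: 14.45
tool_pos: [429.5, 225.3, 247.2]
tcp_rot: [-3.092, -0.032, 0.093]
contact_force: [0.7, -0.3, -0.5]
grip_width: 0.4
cover 0.67 [535.3 -55.9  60.7]
red_pivot 0.82 [482.   65.3  48. ]
red_tip 0.64 [434.6  64.5  47.2]
black_pivot 0.65 [564.7  76.   49.1]
black_tip 0.64 [571.   18.6  46.8]
cell_0 0.62 [416.7 137.9  -0.6]
glue_pot 0.71 [416.6 138.5   3.3]
heat_sink 0.69 [682.5 -42.6   1.5]
dongle 0.51 [478.7 171.2   2.3]
stop 0.74 [ 543.4 -115.1   61. ]
[-0.6 -0.5 -0.1] [430.6 222.6 246.9]
```

View pics/t5c.png

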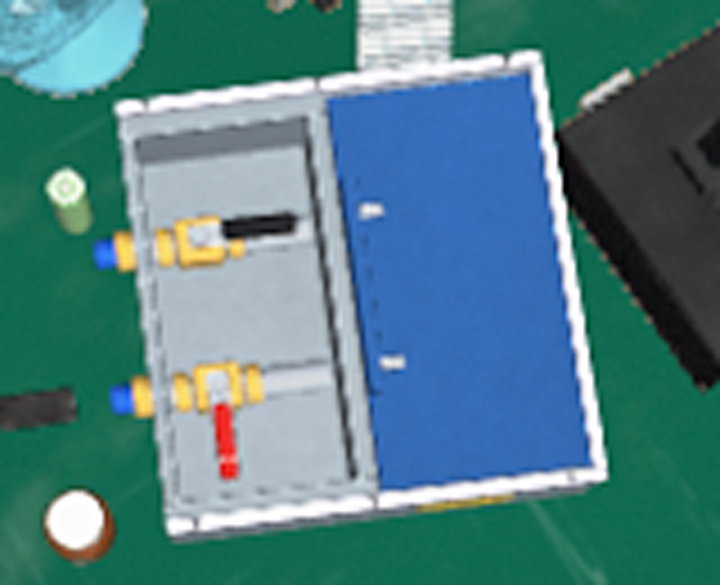

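```bash
python3 - <<'E'
from h import *
c=capture('top');i=c['img'].astype(int)
m=((i[:,:,0]>130)&(i[:,:,1]<90)&(i[:,:,2]<90)).astype(np.uint8)
m[:195]=0;m[240:]=0;m[:,:280]=0;m[:,300:]=0
p=np.argwhere(m)[:,::-1].astype(np.float32);print(len(p),p.min(0),p.max(0))
W=np.array([ray(c,u,v,54)[:2] for u,v in p],np.float32)
l=cv2.fitLine(W,2,0,.01,.01).ravel();print(l, np.arctan2(l[1],l[0])%np.pi, 'expected',0.0998)
B=(525.8,-2.2,-1.471)
piv=bx(B,-70,-35);print(piv, W.mean(0)-piv[:2])
E
```

```text
51 [288. 210.] [292. 225.]
[9.9701768e-01 7.7173345e-02 4.5411426e+02 6.2862637e+01] 0.07725015 expected 0.0998
[483.99999015  63.9646369    0.        ] [-29.88570182  -1.10200033]
```

```bash
python3 -c "
from plant import *;print(close_job())"
```

```text
the job is handed in; nothing more can be done
None
```

The air to the test fixture is shut off and the job is handed in. I pushed the blue cover along its guides to the stop, then pushed the red handle clockwise until it lay across its pipe. The hand-in gave no verdict, and the robot's clock was at about 15 of the 48 s allowed.

What the last checks showed:
- **Cover:** it stalled at about 15 N at the stop, and the last picture shows it parked there with the well open.
- **Red handle:** the force rose to 32 N at the hard stop. After I withdrew, a line fitted to the bar in the picture came within about 0.02 rad of fully shut, which is within the noise of so few pixels. The network put the bar's tip about 4–5 mm from where a fully shut bar would end, which is about its stated error.
- **Black handle and surroundings:** the black handle looks unchanged, and so do the cell, pot, heat sink and memory stick. In the last look the network reported the cell at the glue pot's place. The picture shows the cell standing where it was, so I took that as a false report.
- **Robot:** the arm ended clear of everything, with no load on the wrist.

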